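# Weigh the pin tin on the counting scale

## Task

The pins in the tin are to be counted by weight. Take the lock cylinder that was left on the scale's pan and lay it on the bench clear of the scale; then, with the pan still locked, gently set the tin flat and centred on the pan so that no edge overhangs, and only then unlock the pan by turning the lock lever clockwise over its cam until it drops into the low notch. Let go of everything and leave the other things where they stand.

Things in the scene. Friction and masses are not known exactly. Their poses are not given: they have to be found in the camera images.
- scale: Grey counting scale, fixed; its console (dark display, keys) faces about towards the robot. Origin on the bench under the pan's middle; x away from the console side, z up. Housing x -117 to +57, y -86 to +64 mm, top 44 mm high under the pan, 38 mm at the console. The bench beside it is empty at first over 50 x 70 mm (x, y) round x = -85, y = 125 mm in this frame.
- pan_center (a point): Centre of the upper face of the scale's flat rectangular steel pan, 60 mm above the bench while locked (the pan settles 3 mm when unlocked). Axes as the scale's. The pan is 82 mm (x) by 110 mm (y), 5 mm thick, without a rim.
- lock_lever (a joint): Turn of the pan's lock lever about its upright post, rad, growing clockwise seen from above. 0 to 0.2 = locked (at start): it sticks out to the scale's -x (exactly at 0). 1.45 = low notch, pan free: it lies along the console, to about +y; stop at 1.55. Sprung down on a cam: 2 to 4 N at the knob turns it up to 0.8 (cam top); past that it runs down into the notch by itself, short of it it springs back.
- lever_lift (a joint): Height of the lever above its locked height, m: about -0.001 when locked, about +0.004 on top of the cam, about -0.005 when dropped into the low notch. It follows the lever's turn through the cam.
- lever_knob (a point): Middle of the upright black round knob at the lever's end, 16 mm in diameter, graspable or pushable over a height of 28 mm (14 mm either way from this point), 50 mm from the post's axis. 88 mm above the bench when locked. It rises and drops with the lever.
- lever_axis (a point): Fixed point on the axis of the lever's post, 62 mm above the bench; axes as the scale's. The lever's hub round it is 25 mm in diameter and ends 20 mm above this point; the cam collar below is 39 mm in diameter.
- cylinder_mid (a point): Middle of the nickel lock cylinder (door-lock barrel of constant keyhole section), 17 x 60 x 24 mm (x, y, z), lying lengthwise; x is its 17 mm width, y its length. It starts on the pan, at any yaw. 0.2 kg.
- lock_cylinder: The same lock cylinder; origin at the centre of its underside.
- tin_mid (a point): Middle of the flat pin tin with a closed lid: 66 x 94 x 30 mm (x, y, z), grip it across the 66 mm (its x). About 0.12 kg. It stands on the bench at one of three places, swapped with the carton and the tape measure; of these three it is the lowest and longest. On the way to the pan beware of the tall grey machine (0.36 m) right behind the scale: its near corner stands at x = 0.64, y = 0.10 m from the robot's base.
- pin_tin: The same tin; origin at the centre of its underside.
- tin_corner_a (a point): Corner of the tin's outline at its +x +y, half-way up.
- tin_corner_b (a point): Corner of the tin's outline at its +x -y, half-way up.
- tin_corner_c (a point): Corner of the tin's outline at its -x +y, half-way up.
- tin_corner_d (a point): Corner of the tin's outline at its -x -y, half-way up.
- carton: Bystander: small cardboard carton 66 x 85 x 46 mm; origin at the centre of its underside.
- tape_measure: Bystander: tape measure 64 x 78 x 35 mm lying flat; origin near the centre of its underside.
- oil_bottle: Bystander: slim upright oil bottle with a spout, 46 mm in diameter, 150 mm tall, standing behind and to the left of the scale; origin at the centre of its underside.

How it is judged:
On the way, in this order (a step that is already met when the one before it is completed fails the run):
1. the lock cylinder lies on the bench clear of the scale, released, the pan still locked ((x of cylinder_mid in the frame of scale above 0.07 m or x of cylinder_mid in the frame of scale below -0.125 m or y of cylinder_mid in the frame of scale above 0.075 m or y of cylinder_mid in the frame of scale below -0.097 m) and height (world z) of cylinder_mid between 0 and 0.05 m and linear speed of lock_cylinder below 0.03 m/s and contact force between the fingers and lock_cylinder below 0.1 N and value of joint lock_lever below 0.3 rad), for 0.2 s.
2. the tin stands flat on the locked pan with no edge over the pan's edge, released (x of tin_corner_a in the frame of pan_center between -0.041 and 0.041 m and y of tin_corner_a in the frame of pan_center between -0.055 and 0.055 m and x of tin_corner_b in the frame of pan_center between -0.041 and 0.041 m and y of tin_corner_b in the frame of pan_center between -0.055 and 0.055 m and x of tin_corner_c in the frame of pan_center between -0.041 and 0.041 m and y of tin_corner_c in the frame of pan_center between -0.055 and 0.055 m and x of tin_corner_d in the frame of pan_center between -0.041 and 0.041 m and y of tin_corner_d in the frame of pan_center between -0.055 and 0.055 m and z of tin_mid in the frame of pan_center between 0.008 and 0.022 m and angle between tin_mid's own z axis and vertical below 0.1 rad and linear speed of pin_tin below 0.03 m/s and contact force between the fingers and pin_tin below 0.1 N and value of joint lock_lever below 0.3 rad), for 0.2 s.
3. the lever has dropped into the low notch (value of joint lock_lever above 1.3 rad and value of joint lever_lift below -0.0025 m), for 0.2 s.
At the end, for the whole second after the job is handed in: Tin flat, at rest, all four corners inside the pan's outline (about 8 mm play each way); lever in its low notch (over 1.3 rad, over 2.5 mm below locked height); lock cylinder at rest on the bench, its middle about 1 cm or more outside the scale's outline (all of step 3 and (x of cylinder_mid in the frame of scale above 0.07 m or x of cylinder_mid in the frame of scale below -0.125 m or y of cylinder_mid in the frame of scale above 0.075 m or y of cylinder_mid in the frame of scale below -0.097 m) and height (world z) of cylinder_mid between 0 and 0.05 m and linear speed of each of lock_cylinder, pin_tin below 0.03 m/s and x of tin_corner_a in the frame of pan_center between -0.041 and 0.041 m and y of tin_corner_a in the frame of pan_center between -0.055 and 0.055 m and x of tin_corner_b in the frame of pan_center between -0.041 and 0.041 m and y of tin_corner_b in the frame of pan_center between -0.055 and 0.055 m and x of tin_corner_c in the frame of pan_center between -0.041 and 0.041 m and y of tin_corner_c in the frame of pan_center between -0.055 and 0.055 m and x of tin_corner_d in the frame of pan_center between -0.041 and 0.041 m and y of tin_corner_d in the frame of pan_center between -0.055 and 0.055 m and z of tin_mid in the frame of pan_center between 0.008 and 0.022 m and angle between tin_mid's own z axis and vertical below 0.1 rad); the robot touches nothing.
It fails at once if the carton is shifted by more than 30 mm or tipped over (distance of carton from where it was at the start of the episode above 0.03 m or angle between carton's own z axis and vertical above 0.35 rad).
It fails at once if the tape measure is shifted by more than 30 mm or tipped over (distance of tape_measure from where it was at the start of the episode above 0.03 m or angle between tape_measure's own z axis and vertical above 0.35 rad).
It fails at once if the oil bottle is shifted by more than 30 mm or tipped over (distance of oil_bottle from where it was at the start of the episode above 0.03 m or angle between oil_bottle's own z axis and vertical above 0.35 rad).
It fails at once if the pan is unlocked (lever turned more than 0.6 rad) while the tin is not standing on it (value of joint lock_lever above 0.6 rad and not (horizontal distance between tin_mid and pan_center below 0.03 m and z of tin_mid in the frame of pan_center below 0.03 m)).
It fails at once if the tin is dropped or slammed onto the pan: it moves faster than 0.35 m/s within 40 mm over the pan (horizontal distance between tin_mid and pan_center below 0.05 m and z of tin_mid in the frame of pan_center below 0.055 m and linear speed of pin_tin above 0.35 m/s).
It also fails if it takes over 72 s, if anything falls off the work surface, if the arm or the gripper's body presses on something with over 40 N, if the wrist force passes 120 N, or if a joint passes its speed limit or range.

## Robot

A 7-joint arm with a two-finger parallel gripper is mounted at the origin on the work surface; the furniture and walls round the work are solid. World frame = base frame: x ahead of the robot, y to its left, z up, the work surface at z = 0. Lengths are in m, angles in rad, forces in N, time in s.
With the tool pointing down it reaches from about 0.425 to 0.875 m from the base axis. Payload 4.7 kg.
Tool frame: the origin (TCP) lies at the very end of the fingers, on their centre line; the grasp point (between the pads) lies 19 mm behind it (ctrl.grasp_offset is the distance from the TCP to the grasp point, in m); z points along the fingers, y is the direction in which the jaws open and shut (so a half turn about z gives the same grasp; the last joint's range is limited). The gripper opens to 87 mm and grips with 3 to 60 N. Pads are 19 mm wide; open, the fingers measure 117 mm over their backs; the gripper's body (75 mm by 190 mm) begins 51 mm behind the grasp point.
Start: joints at [-1.171, 0.321, -0.07, 1.45, 0.023, 1.371, -0.057], TCP at [0.245, 0.602, 0.223] pointing down, gripper open.
Joint ranges: [-2.86, 2.86], [-0.3, 2.09], [-1.38, 1.24], [0.06, 2.45], [-1.56, 4.7], [0.09, 2.05], [-2.69, 2.69]. Speed limits (rad/s): [2.57, 2.57, 3.14, 3.14, 3.14, 3.14, 3.14].

## Interface

Orientations are given as a rotation vector (axis times angle).
In Python, from bench import ctrl gives the robot as it stands.
- The arm moves only by the shell command python3 -m creep 'ROWS' [FORCE]. ROWS is JSON, a list that holds one entry, the list of rows, each a list of 7 numbers: the opening, from 0 (shut) to 1 (fully open), then the shift along the tool's x, y, z in mm, then the turn, a rotation vector about the tool's x, y, z in rad. In form: [[[grip, dx, dy, dz, rx, ry, rz], ...]]. A call has 1 to 5 rows; each row is the pose to reach, as a shift and turn from the pose commanded when the call began, along the tool's axes at that moment; what a row does not reach only later rows make up. A row lasts 1/10 s, in which the tool goes at most 50 mm and 8.59 degrees, less where a joint would pass 70% of its speed; a pose out of reach is approached as far as the arm can. A call with a gripper value outside its range is refused whole. The fingers move at their own pace and stop on an object; FORCE is the grip in N (left out, the last holds). Time passes only in rows, so rows that repeat a pose let the fingers close. It gives the time, the measured TCP pose, the force and the opening at its end, in the units of the state.
- ctrl.get_state(): the state, without advancing time (a new reading comes with each control period).
- ctrl.get_image(name): name is "scene" or "top" or "wrist"; returns the picture (420x560x3 uint8, red, green, blue); there is no depth.
- ctrl.camera_params(name): a dict with "K" (3x3 intrinsics, pixels), "k1" (the pictures are not rectified: a ray, as slopes to the right and down, at radius r is drawn at 1 + k1 r^2 times it, then the intrinsics apply), "pose" (4x4, takes a point from camera to world coordinates). Camera axes: x right, y down, z forward; pixel columns grow to the right and rows downward; lengths in m; the calibration is good to about 2 mm. A picture is of the moment at which its call begins: read the wrist's pose just before it. camera_params takes no time and is no camera call; for the wrist camera it gives the pose at the moment of the call.
- ctrl.close_job(): hands the job in, once; it reports no verdict.
The state is a dict: "time": time; "joint_positions": joint angles; "qd": joint speeds; "joint_torque": joint torques, N m; "position": TCP position; "tool_rot": TCP orientation; "ft_force": force on the tool from outside, world axes, zero at the start; "torque": the same for the moment, N m; "grip_width": opening from 0.0 (shut) to 1.0 (fully open).
Only numpy, scipy, OpenCV 4.12 (cv2) and the standard library are available. Lean on these libraries where they do the work, as an engineer would, in place of code of your own. Each camera call takes 0.05 s, during which the arm holds its last target. There are 200 camera calls.

## Working session

There is one attempt and no reset: what is moved stays moved. The work goes in short steps, Python scripts to look and compute and a shell command to move; the robot and the scene stay as the last step left them, time stands still between calls to the robot, and variables do not carry over. Pictures are saved under pics/ and viewed, about 8 in all and at most 12, crops included, and the job is handed in when it is done.

```bash
ls; mkdir -p pics; cat > h.py <<'E'
import numpy as np, cv2
from bench import ctrl
from scipy.spatial.transform import Rotation as R
def snap(name,fn=None):
    p=ctrl.camera_params(name); im=np.array(ctrl.get_image(name))
    if fn: cv2.imwrite('pics/'+fn,im[:,:,::-1])
    return im,p
def und(uv,p):
    K=np.array(p['K'],float); uv=np.atleast_2d(np.array(uv,float))
    d=np.c_[(uv[:,0]-K[0,2])/K[0,0],(uv[:,1]-K[1,2])/K[1,1]]
    s=d.copy()
    for _ in range(30): s=d/(1+p['k1']*(s**2).sum(1,keepdims=True))
    return s
def ray(uv,p):
    s=und(uv,p); T=np.array(p['pose'])
    return T[:3,3],np.c_[s,np.ones(len(s))]@T[:3,:3].T
def onz(uv,p,z):
    o,d=ray(uv,p); return o+d*((z-o[2])/d[:,2])[:,None]
def proj(P,p):
    T=np.array(p['pose']);K=np.array(p['K']); c=(np.atleast_2d(P)-T[:3,3])@T[:3,:3]
    s=c[:,:2]/c[:,2:]; s=s*(1+p['k1']*(s**2).sum(1,keepdims=True))
    return s*[K[0,0],K[1,1]]+[K[0,2],K[1,2]]
def togo(pos,yaw=None):
    "shift (mm) in tool axes to bring TCP to pos; turn rz for tool y axis at yaw (mod pi), tool down"
    s=ctrl.get_state(); Rt=R.from_rotvec(s['tool_rot'])
    print('pos',np.round(s['position'],4),'shift mm',np.round(Rt.inv().apply(np.array(pos)-s['position'])*1000,1))
    if yaw is not None:
        y=np.array([np.cos(yaw),np.sin(yaw),0]); z=np.array([0,0,-1.])
        for sg in (1,-1):
            M=np.c_[np.cross(sg*y,z),sg*y,z]; print('turn',np.round((Rt.inv()*R.from_matrix(M)).as_rotvec(),3))
E
python3 - <<'E'
from h import *
for n in('scene','top','wrist'):
    im,p=snap(n,n+'0.png'); print(n,np.round(p['pose'],3).tolist(),p['k1'],np.round(p['K'],1).tolist())
s=ctrl.get_state();print(s['time'],s['position'],s['tool_rot'],s['ft_force'],R.from_rotvec(s['tool_rot']).as_matrix().round(3).tolist())
E
```

```text
pics
scene [[0.862, -0.397, 0.316, 0.211], [-0.507, -0.674, 0.537, -0.39], [-0.0, -0.624, -0.782, 0.983], [0.0, 0.0, 0.0, 1.0]] -0.02093494269332536 [[483.9, 0.0, 280.4], [0.0, 483.9, 208.5], [0.0, 0.0, 1.0]]
top [[0.011, -0.989, 0.147, 0.377], [-1.0, -0.012, -0.009, 0.212], [0.01, -0.147, -0.989, 1.392], [0.0, 0.0, 0.0, 1.0]] -0.16999679376342056 [[540.5, 0.0, 286.4], [0.0, 540.5, 205.9], [0.0, 0.0, 1.0]]
wrist [[0.377, 0.892, 0.249, 0.175], [0.926, -0.363, -0.102, 0.63], [-0.0, 0.269, -0.963, 0.384], [0.0, 0.0, 0.0, 1.0]] -0.05703600836616487 [[297.6, 0.0, 285.1], [0.0, 297.6, 211.4], [0.0, 0.0, 1.0]]
0.15 [0.24445895 0.60184135 0.22173776] [-6.02149768e-01 -3.08315859e+00  2.20503549e-03] [1.11754042 0.37363235 0.33267176] [[-0.927, 0.376, -0.0], [0.376, 0.927, -0.001], [-0.0, -0.001, -1.0]]
```

View pics/top0.png

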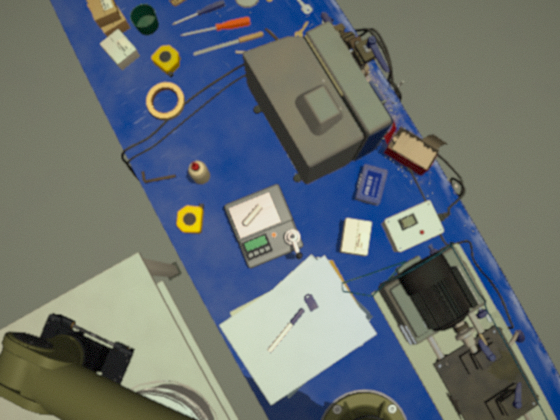

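View pics/scene0.png

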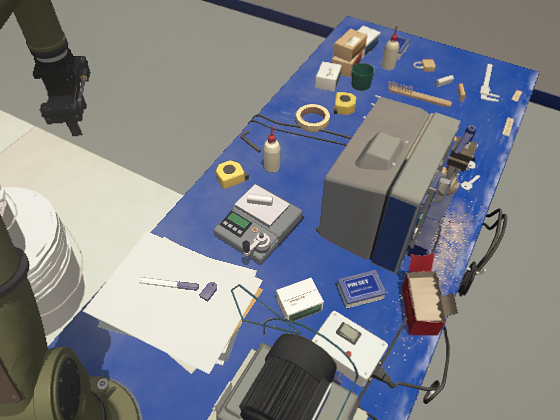

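Top view: scale at about (263,225) with the pan at (253,212) and the cylinder on it at (252,214), lever hub (292,237), knob ~(297,255). The blue tin "PIN SET" is at (371,184), the carton at (355,237), the tape measure at (190,219) and the bottle at (198,170).

```bash
python3 - <<'E'
from h import *
im=cv2.imread('pics/top0.png');p=ctrl.camera_params('top')
hsv=cv2.cvtColor(im,cv2.COLOR_BGR2HSV)
# pan
def rect(m,c,z,name):
    n,l,st,ce=cv2.connectedComponentsWithStats(m.astype(np.uint8)); k=l[c[1],c[0]]
    cs,_=cv2.findContours((l==k).astype(np.uint8),cv2.RETR_EXTERNAL,cv2.CHAIN_APPROX_NONE)
    c=max(cs,key=cv2.contourArea).reshape(-1,2)
    P=onz(c,p,z)[:,:2]*1000
    r=cv2.minAreaRect(P.astype(np.float32)); print(name,np.round(st[k]),np.round(r[0],1),np.round(r[1],1),round(r[2],1))
for u in ((240,205),(372,175),(380,195),(360,184),(352,230),(270,190),(252,214),(298,255),(330,190)): print(u,hsv[u[1],u[0]])
print(np.round(onz([[297,255],[292,237],[371,184],[253,212]],p,.08),3))
crop=im[180:270,225:395]; cv2.imwrite('pics/c1.png',cv2.resize(crop,None,fx=4.7,fy=4.7,interpolation=cv2.INTER_CUBIC))
pan=(hsv[...,2]>150)&(hsv[...,1]<70)
rect(pan,(240,205),.06,'pan')
E
```

```text
(240, 205) [ 19  37 228]
(372, 175) [113 196 120]
(380, 195) [116  71 130]
(360, 184) [127  36 119]
(352, 230) [ 28  37 233]
(270, 190) [ 30  27 149]
(252, 214) [ 27  37 229]
(298, 255) [15 28 55]
(330, 190) [110 190 142]
[[ 0.453  0.174  0.08 ]
 [ 0.496  0.186  0.08 ]
 [ 0.63  -0.009  0.08 ]
 [ 0.557  0.282  0.08 ]]
pan [ 228  188   62   51 1790] [557.3 269.6] [ 85.9 134.2] 23.3
```

View pics/c1.png

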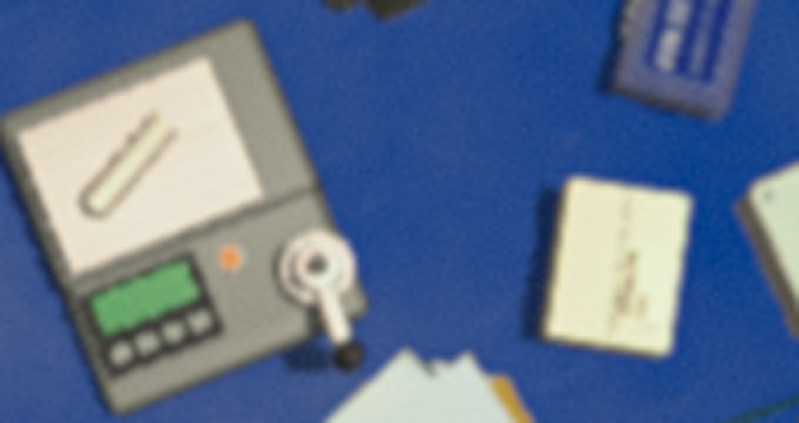

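```bash
python3 - <<'E'
from h import *
p=ctrl.camera_params('top')
f=lambda a: np.array(a)/4.7+[225,180]-0.4
P=onz(f([[17,132],[208,58],[263,195],[73,274]]),p,.06)
print('pan',P.round(4).tolist(),'c',P.mean(0).round(4),[np.linalg.norm(P[i]-P[i-1]).round(4) for i in range(4)])
ax=(P[0]+P[1]-P[2]-P[3]); ay=(P[0]+P[3]-P[1]-P[2]); print('yaw x',np.arctan2(ax[1],ax[0]),'from y',np.arctan2(-ay[0],ay[1]))
C=onz(f([[93,207],[168,122]]),p,.078); print('cyl',C.round(4),C.mean(0).round(4),np.linalg.norm(C[0]-C[1]),'yaw long',np.arctan2(*(C[1]-C[0])[[1,0]]))
print('knob',onz(f([348,352]),p,.102).round(4),'hub',onz(f([317,265]),p,.082).round(4))
togo([0.48,.27,.25],None)
h=cv2.cvtColor(cv2.imread('pics/top0.png'),cv2.COLOR_BGR2HSV)
t=np.array([h[140+0:225,340:400]])[0]; print(onz([[371,184]],p,.03))
# housing corners scale at .038/.044
print('house',onz(f([[248,18],[0,118],[120,412],[368,305]]),p,.04).round(4).tolist())
E
```

```text
pan [[0.5694, 0.3453, 0.06], [0.6104, 0.2446, 0.06], [0.5374, 0.2144, 0.06], [0.4943, 0.3138, 0.06]] c [0.5529 0.2795 0.06  ] [np.float64(0.0814), np.float64(0.1087), np.float64(0.079), np.float64(0.1084)]
yaw x 0.3939680996102064 from y 0.39767462879197446
cyl [[0.5279 0.3028 0.078 ]
 [0.5731 0.2645 0.078 ]] [0.5505 0.2837 0.078 ] 0.05923636011078228 yaw long -0.7027544385226011
knob [[0.4526 0.1702 0.102 ]] hub [[0.4986 0.186  0.082 ]]
pos [0.2445 0.6018 0.2217] shift mm [-343.1 -218.9  -27.9]
[[ 0.63985115 -0.0174861   0.03      ]]
house [[0.6362, 0.2237, 0.04], [0.5798, 0.3567, 0.04], [0.423, 0.2889, 0.04], [0.4814, 0.1578, 0.04]]
```

```bash
python3 -m creep '[[[1,-230,-100,0,0,0,0],[1,-230,-100,0,0,0,0],[1,-230,-100,0,0,0,0],[1,-230,-100,0,0,0,0],[1,-230,-100,0,0,0,0]]]' 20
python3 - <<'E'
from h import *
togo([0.5505,.2837,.2],.868)
E
```

```text
time: 0.65
position: [0.4206, 0.4219, 0.2224]
tool_rot: [-0.602, -3.083, 0.0]
ft_force: [1.3, -0.1, 0.0]
grip_width: 0.998
pos [0.4206 0.4219 0.2224] shift mm [-172.4  -79.1   22.4]
turn [-0.    -0.     0.317]
turn [ 0.    -0.    -2.824]
```

```bash
python3 -m creep '[[[1,-172,-79,22,0,0,0.317],[1,-172,-79,22,0,0,0.317],[1,-172,-79,22,0,0,0.317],[1,-172,-79,22,0,0,0.317],[1,-172,-79,22,0,0,0.317]]]' 20
python3 - <<'E'
from h import *
togo([0.5505,.2837,.2],.868)
im,p=snap('wrist','w1.png'); print(ctrl.get_state()['time'])
C=proj([[.5279,.3028,.084],[.5731,.2645,.084],[.553,.2795,.06],[.6104,.2446,.06],[.5374,.2144,.06],[.4943,.3138,.06],[.5694,.3453,.06]],p); print(C.round(0).tolist())
for c in C: cv2.circle(im,(int(c[0]),int(c[1])),3,(255,0,0),-1)
cv2.imwrite('pics/w1m.png',im[:,:,::-1])
E
```

```text
time: 1.15
position: [0.5536, 0.2774, 0.1995]
tool_rot: [1.097, 2.941, -0.007]
ft_force: [-0.5, -0.5, 0.4]
grip_width: 1.001
pos [0.5536 0.2774 0.1995] shift mm [ 6.5  2.8 -0.6]
turn [-0.003  0.004 -0.011]
turn [0.007 0.005 3.13 ]
1.2
[[288.0, 170.0], [289.0, 230.0], [287.0, 200.0], [297.0, 258.0], [232.0, 228.0], [274.0, 134.0], [346.0, 170.0]]
```

View pics/w1m.png

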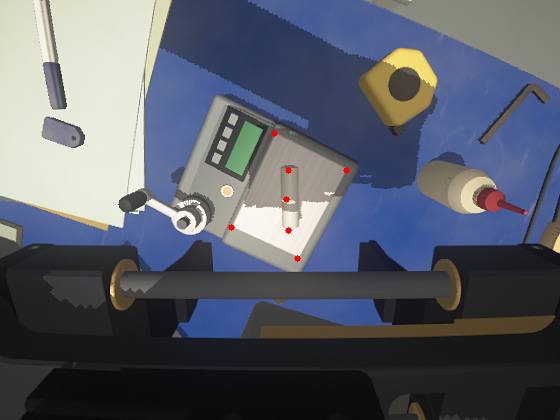

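The projected cylinder ends agree with the image ((290,165)-(291,227)), but the pan corners seem off. I'll zoom in on those before moving.

```bash
python3 - <<'E'
from h import *
im,p=snap('wrist','w2.png'); print(ctrl.get_state()['time'],ctrl.get_state()['position'].round(4))
C=proj([[.5279,.3028,.084],[.5731,.2645,.084],[.553,.2795,.06],[.6104,.2446,.06],[.5374,.2144,.06],[.4943,.3138,.06],[.5694,.3453,.06]],p); print(C.round(0).tolist())
c=cv2.resize(im[90:290,160:370],None,fx=3,fy=3,interpolation=cv2.INTER_CUBIC)
for q in C: cv2.circle(c,(int((q[0]-160)*3),int((q[1]-90)*3)),2,(255,0,0),-1)
cv2.imwrite('pics/w2m.png',c[:,:,::-1])
E
```

```text
1.25 [0.5495 0.2844 0.2   ]
[[287.0, 175.0], [287.0, 235.0], [285.0, 204.0], [295.0, 262.0], [230.0, 232.0], [273.0, 139.0], [345.0, 175.0]]
```

View pics/w2m.png

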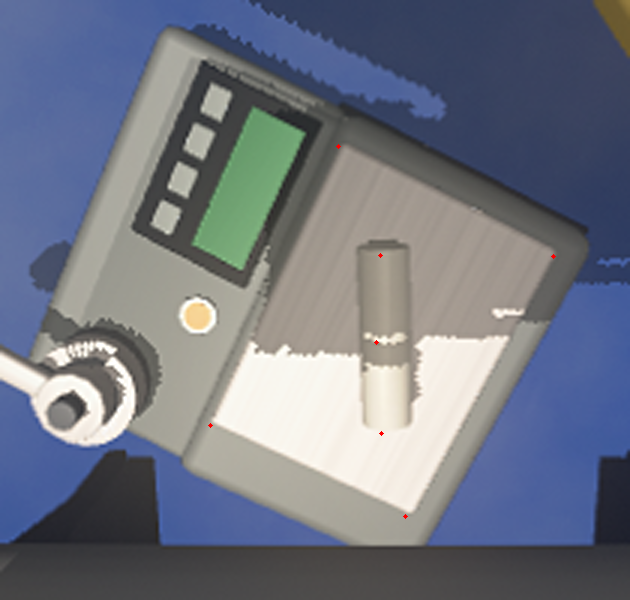

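The pan corners match to about 1 px. The cylinder ridge runs from (287.3,172.3) to (288.7,232.7) in wrist pixels.

```bash
python3 - <<'E'
from h import *
p=ctrl.camera_params('wrist')
C=onz([[287.3,172.3],[288.7,232.7]],p,.082); m=C.mean(0); d=C[1]-C[0]; a=np.arctan2(d[1],d[0])
print(C.round(4),m.round(4),np.linalg.norm(d),a)
togo([m[0],m[1],.065],a+np.pi/2)
p=ctrl.camera_params('top'); print('tape',onz([[190,219]],p,.03),'bottle',onz([[198,163]],p,.0))
E
```

```text
[[0.5245 0.3079 0.082 ]
 [0.5715 0.2698 0.082 ]] [0.548  0.2889 0.082 ] 0.06048565378745598 -0.6811817663810071
pos [0.5495 0.2844 0.2   ] shift mm [  4.    2.5 135. ]
turn [-0.001 -0.001 -0.024]
turn [-1.000e-03  1.000e-03  3.117e+00]
tape [[0.54344584 0.44529064 0.03      ]] bottle [[0.69651803 0.43484104 0.        ]]
```

```bash
python3 -m creep '[[[0.6,4,2.5,40,0,0,-0.024],[0.6,4,2.5,80,0,0,-0.024],[0.6,4,2.5,110,0,0,-0.024],[0.6,4,2.5,125,0,0,-0.024],[0.6,4,2.5,135,0,0,-0.024]]]' 20
python3 -m creep '[[[0,0,0,0,0,0,0],[0,0,0,0,0,0,0],[0,0,0,0,0,0,0],[0,0,0,0,0,0,0],[0,0,0,0,0,0,0]]]' 20
```

```text
time: 1.75
position: [0.5465, 0.2915, 0.0645]
tool_rot: [-1.042, -2.962, 0.001]
ft_force: [-0.8, -0.3, 0.8]
grip_width: 0.645
time: 2.25
position: [0.5481, 0.2903, 0.0665]
tool_rot: [1.046, 2.962, 0.002]
ft_force: [-1.3, -0.5, 1.3]
grip_width: 0.228
```

```bash
python3 -m creep '[[[0,0,0,0,0,0,0],[0,0,0,0,0,0,0],[0,0,0,0,0,0,0]]]' 25
python3 -m creep '[[[0,0,0,-15,0,0,0],[0,0,0,-40,0,0,0],[0,0,0,-80,0,0,0],[0,0,0,-80,0,0,0]]]' 25
python3 - <<'E'
from h import *
togo([.4264,.362,.14],.396)
E
```

```text
time: 2.55
position: [0.548, 0.2901, 0.0662]
tool_rot: [1.046, 2.962, 0.001]
ft_force: [-1.6, -0.6, 4.3]
grip_width: 0.184
time: 2.95
position: [0.5511, 0.2921, 0.1521]
tool_rot: [1.044, 2.956, 0.013]
ft_force: [0.6, 0.3, -1.4]
grip_width: 0.185
pos [0.5511 0.2921 0.1521] shift mm [140.9 -24.   11.4]
turn [0.011 0.001 0.496]
turn [-1.000e-03  1.500e-02 -2.646e+00]
```

```bash
python3 -m creep '[[[0,141,-24,10,0,0,0.496],[0,141,-24,10,0,0,0.496],[0,141,-24,10,0,0,0.496],[0,141,-24,10,0,0,0.496],[0,141,-24,10,0,0,0.496]]]' 25
python3 - <<'E'
from h import *
togo([.4264,.362,.008],.396)
im,p=snap('top'); 
c=im[170:290,140:300]; cv2.imwrite('pics/t2.png',cv2.resize(c,None,fx=4,fy=4,interpolation=cv2.INTER_CUBIC)[:,:,::-1])
togo([.4264,.362,.008],.396)
E
```

```text
time: 3.45
position: [0.4208, 0.3612, 0.1352]
tool_rot: [-1.735, -2.618, 0.001]
ft_force: [1.8, -0.7, -1.8]
grip_width: 0.186
pos [0.4208 0.3612 0.1352] shift mm [ -1.5   5.6 127.2]
turn [-0.001 -0.     0.004]
turn [ 0.000e+00 -1.000e-03 -3.137e+00]
pos [0.4226 0.36   0.1355] shift mm [  0.5   4.2 127.5]
turn [0.    0.001 0.003]
turn [-1.000e-03  0.000e+00 -3.139e+00]
```

```bash
python3 -m creep '[[[0,0,4,40,0,0,0],[0,0,4,80,0,0,0],[0,0,4,105,0,0,0],[0,0,4,118,0,0,0],[0,0,4,124,0,0,0]]]' 25
python3 -m creep '[[[0,0,0,3,0,0,0],[0,0,0,3,0,0,0]]]' 25
```

```text
time: 4.0
position: [0.4273, 0.3602, 0.0104]
tool_rot: [1.742, 2.614, -0.003]
ft_force: [0.1, 0.4, -1.6]
grip_width: 0.187
time: 4.2
position: [0.4276, 0.362, 0.0095]
tool_rot: [1.741, 2.614, 0.003]
ft_force: [0.2, -0.2, -2.2]
grip_width: 0.184
```

```bash
python3 -m creep '[[[0,0,0,2.5,0,0,0],[0,0,0,2.5,0,0,0],[0,0,0,2.5,0,0,0]]]' 25
python3 -m creep '[[[0.45,0,0,0,0,0,0],[0.45,0,0,0,0,0,0],[0.45,0,0,0,0,0,0],[0.45,0,0,0,0,0,0],[0.45,0,0,0,0,0,0]]]' 25
```

```text
time: 4.5
position: [0.4269, 0.3619, 0.0067]
tool_rot: [1.741, 2.615, 0.002]
ft_force: [-0.6, -0.1, -2.4]
grip_width: 0.187
time: 5.0
position: [0.4268, 0.3617, 0.0062]
tool_rot: [1.741, 2.615, 0.001]
ft_force: [0.4, 0.1, -0.1]
grip_width: 0.438
```

```bash
python3 -m creep '[[[0.45,0,0,-20,0,0,0],[0.6,0,0,-70,0,0,0],[1,0,0,-120,0,0,0],[1,0,0,-170,0,0,0],[1,0,0,-200,0,0,0]]]' 25
python3 - <<'E'
from h import *
togo([.52,.12,.21],1.45)
p=ctrl.camera_params('top'); print(proj([[.64,.1,.36],[.64,.1,0]],p).round(0))
E
```

```text
time: 5.5
position: [0.4279, 0.3625, 0.2108]
tool_rot: [1.741, 2.614, 0.009]
ft_force: [0.7, 1.2, -0.3]
grip_width: 0.726
pos [0.4279 0.3625 0.2108] shift mm [-2.593e+02 -8.500e+00  1.000e-01]
turn [ 6.000e-03  1.000e-03 -1.054e+00]
turn [ 1.000e-03 -7.000e-03  2.087e+00]
[[339. 152.]
 [325. 185.]]
```

```bash
python3 -m creep '[[[1,-250,-8,0,0,0,-1.05],[1,-250,-8,0,0,0,-1.05],[1,-250,-8,0,0,0,-1.05],[1,-250,-8,0,0,0,-1.05],[1,-250,-8,0,0,0,-1.05]]]' 25
python3 - <<'E'
from h import *
togo([.56,-.02,.22],1.45)
p=ctrl.camera_params('top'); print(onz([[300,179]],p,.36).round(3),onz([[300,179]],p,0.).round(3))
p=ctrl.camera_params('scene'); print(proj([[.64,.1,.36],[.64,.1,0],[.61,.14,0.36]],p).round(0))
E
```

```text
time: 6.0
position: [0.5085, 0.1469, 0.2063]
tool_rot: [0.756, 3.049, 0.001]
ft_force: [0.5, 0.7, 0.1]
grip_width: 0.993
pos [0.5085 0.1469 0.2063] shift mm [-123.5 -123.5  -13.7]
turn [ 0.001  0.001 -0.365]
turn [ 1.000e-03 -1.000e-03  2.776e+00]
[[0.584 0.177 0.36 ]] [[0.656 0.165 0.   ]]
[[347. 148.]
 [331. 255.]
 [321. 140.]]
```

```bash
python3 -m creep '[[[1,-122,-122,-12,0,0,-0.365],[1,-122,-122,-12,0,0,-0.365],[1,-122,-122,-12,0,0,-0.365],[1,-122,-122,-12,0,0,-0.365],[1,-122,-122,-12,0,0,-0.365]]]' 25
python3 - <<'E'
from h import *
ctrl.get_image('wrist')
im,p=snap('wrist','w3.png'); togo([.56,-.02,.22],1.45); print(proj([[.64,-.0175,.03]],p))
E
```

```text
time: 6.5
position: [0.5589, -0.0238, 0.2188]
tool_rot: [0.214, 3.132, -0.005]
ft_force: [0.7, -0.4, 0.6]
grip_width: 1.003
pos [ 0.5581 -0.0172  0.2181] shift mm [-2.2 -2.6 -1.9]
turn [ 0.    -0.    -0.008]
turn [-0.000e+00 -1.000e-03  3.134e+00]
[[295.39307447 253.99336103]]
```

View pics/w3.png

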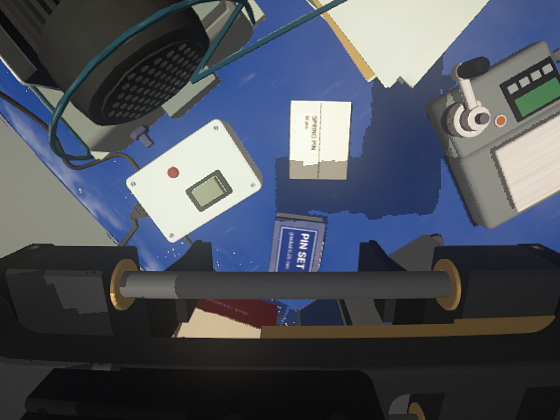

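```bash
python3 -m creep '[[[1,-57,-10,0,0,0,0],[1,-57,-10,0,0,0,0],[1,-57,-10,0,0,0,0],[1,-57,-10,0,0,0,0]]]' 25
python3 - <<'E'
from h import *
im,p=snap('wrist','w4.png'); togo([.61,-.03,.22],1.45); print(proj([[.64,-.0175,.03]],p))
cv2.imwrite('pics/w4m.png',cv2.resize(im[120:280,200:400],None,fx=4,fy=3.75,interpolation=cv2.INTER_CUBIC)[:,:,::-1])
E
```

```text
time: 7.0
position: [0.6128, -0.032, 0.218]
tool_rot: [-0.196, -3.135, -0.001]
ft_force: [0.4, -1.4, -0.4]
grip_width: 1.002
pos [ 0.6127 -0.0321  0.2184] shift mm [ 3.   1.7 -1.6]
turn [ 0.001 -0.    -0.004]
turn [-0.000e+00 -1.000e-03  3.138e+00]
[[299.39085332 212.63819391]]
```

View pics/w4m.png

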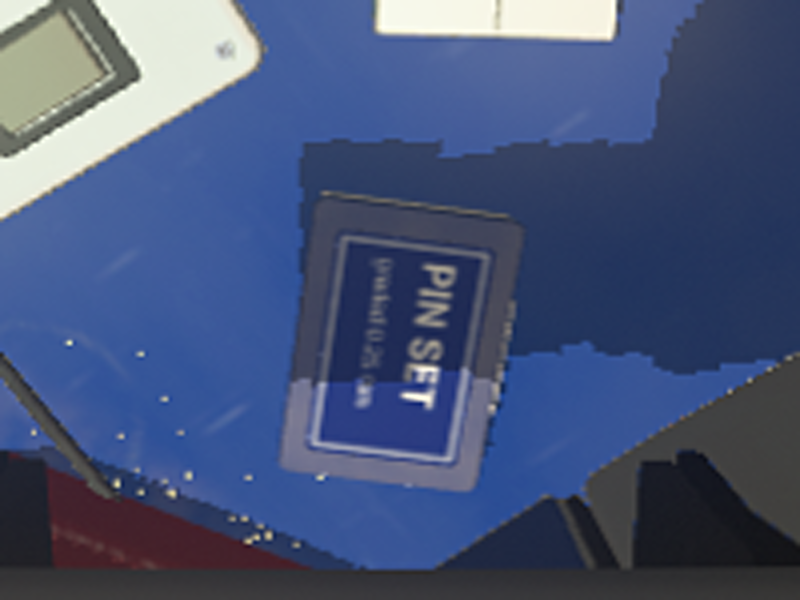

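The full tin is visible, with its lid corners in the zoom at (318,196), (523,217), (472,491) and (282,467).

```bash
python3 - <<'E'
from h import *
p=ctrl.camera_params('wrist')
uv=np.array([[318,196],[523,217],[472,491],[282,467]])/[4,3.75]+[200,120]-.4
P=onz(uv,p,.03); m=P.mean(0)
print(P.round(4).tolist(),m.round(4),[np.linalg.norm(P[i]-P[i-1]).round(4) for i in range(4)])
a=(P[2]+P[3]-P[0]-P[1]); w=(P[1]+P[2]-P[0]-P[3]); print('long yaw',np.arctan2(a[1],a[0]),'jaw yaw',np.arctan2(w[1],w[0]))
j=np.arctan2(a[1],a[0])+np.pi/2; togo([m[0],m[1],.01],j)
# machine edge visible, lower right, at bench height
print(onz(np.array([[585,480],[800,355]])/[4,3.75]+[200,120],p,0).round(3))
E
```

```text
[[0.5873, -0.0357, 0.03], [0.6015, 0.0239, 0.03], [0.693, -0.0001, 0.03], [0.6767, -0.0589, 0.03]] [ 0.6396 -0.0177  0.03  ] [np.float64(0.0923), np.float64(0.0613), np.float64(0.0945), np.float64(0.061)]
long yaw -0.2558377915493186 jaw yaw 1.3186745390045078
pos [ 0.6127 -0.0321  0.2184] shift mm [-24.9  17.4 208.4]
turn [ 0.001 -0.     0.131]
turn [ 0.00e+00  1.00e-03 -3.01e+00]
[[0.707 0.042 0.   ]
 [0.669 0.117 0.   ]]
```

The tin centre (0.640,-0.018) agrees between the two cameras. Before descending I'll check the clearance between the gripper body and the machine.

```bash
python3 - <<'E'
from h import *
im=cv2.cvtColor(cv2.imread('pics/top0.png'),cv2.COLOR_BGR2RGB); p=ctrl.camera_params('top')
s=5;x0,y0=260,100
c=cv2.resize(im[y0:y0+120,x0:x0+160],None,fx=s,fy=s,interpolation=cv2.INTER_CUBIC)
def dr(P,col):
    q=(proj(P,p)-[x0,y0])*s; cv2.polylines(c,[q.astype(np.int32)],True,col,1)
dr([[.64,.1,0],[.64,.1,.36]],(255,0,0))
u=np.array([.254,.967,0]);v=np.array([.967,-.254,0])
for off,col in((0,(255,255,0)),(-.02,(0,255,0))):
    m=np.array([.6396,-.0177,.08])+off*v; dr([m+.095*a*u+.0375*b*v for a,b in((1,1),(1,-1),(-1,-1),(-1,1))],col)
cv2.imwrite('pics/t3.png',c[:,:,::-1])
E
```

```text
(no output)
```

View pics/t3.png

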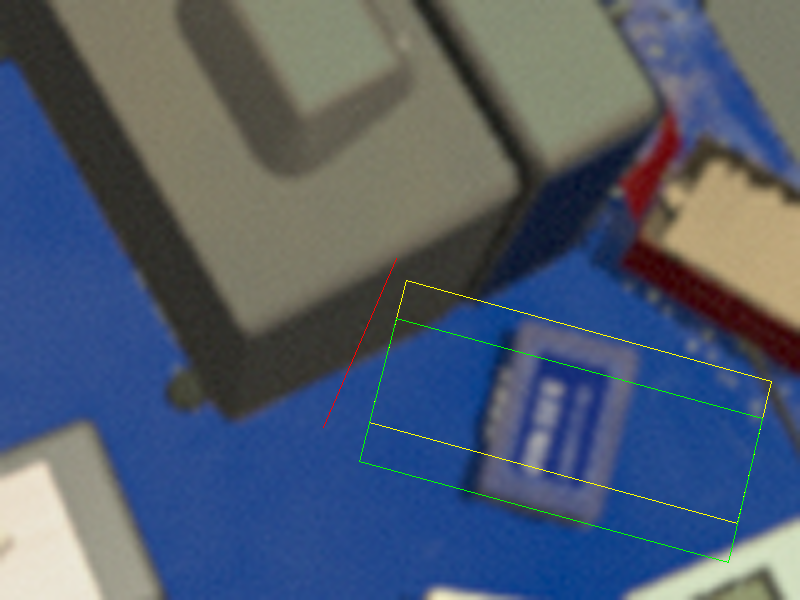

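```bash
python3 - <<'E'
from h import *
p=ctrl.camera_params('top')
M=onz(np.array([[232,415],[470,300]])/5+[260,100],p,0.); print(M.round(3))
d=M[1]-M[0]; n=np.array([-d[1],d[0],0]);n/=np.linalg.norm(n); n*=np.sign(n[0])
u=np.array([.254,.967,0]);v=np.array([.967,-.254,0])
for off in(0,-.02,-.03):
    m=np.array([.6396,-.0177,0])+off*v; print(off,m.round(4),'clear',(n@M[0]-n@(m+.095*u+.0375*v)).round(4))
togo([.6396-.030*.967,-.0177+.030*.254,.1],1.315)
E
```

```text
[[0.646 0.148 0.   ]
 [0.71  0.022 0.   ]]
0 [ 0.6396 -0.0177  0.    ] clear -0.0106
-0.02 [ 0.6203 -0.0126  0.    ] clear 0.0044
-0.03 [ 0.6106 -0.0101  0.    ] clear 0.0119
pos [ 0.6127 -0.0321  0.2184] shift mm [  4.9  21.5 118.4]
turn [ 0.001 -0.     0.131]
turn [ 0.000e+00  1.000e-03 -3.011e+00]
```

```bash
python3 -m creep '[[[1,5,21,20,0,0,0.131],[1,5,21,60,0,0,0.131],[1,5,21,100,0,0,0.131],[1,5,21,130,0,0,0.131],[1,5,21,140,0,0,0.131]]]' 30
python3 - <<'E'
from h import *
ctrl.get_image('top')
togo([.6106,-.0101,.012],1.315); print(ctrl.get_state()['ft_force'])
im,p=snap('wrist','w5.png')
cv2.imwrite('pics/w5m.png',im[120:300,100:460][:,:,::-1])
E
```

```text
time: 7.55
position: [0.6081, -0.0108, 0.0755]
tool_rot: [-0.401, -3.111, -0.0]
ft_force: [-0.4, 0.2, -0.1]
grip_width: 0.998
pos [ 0.6085 -0.011   0.0756] shift mm [-2.1  1.4 63.6]
turn [-0.001 -0.004 -0.001]
turn [-7.000e-03  1.000e-03  3.141e+00]
[-1.07866566 -0.93712205 -0.36618342]
```

View pics/w5m.png

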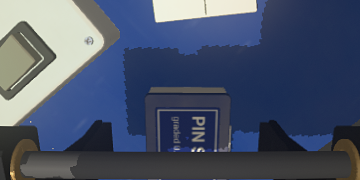

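The tin sits midway between the fingers (tin edges at crop columns 145 and 230, fingers at 110 and 260). Descending.

```bash
python3 -m creep '[[[1,0,1,25,0,0,0],[1,0,1,45,0,0,0],[1,0,1,57,0,0,0],[1,0,1,62,0,0,0],[1,0,1,62,0,0,0]]]' 30
python3 -m creep '[[[0.5,0,0,0,0,0,0],[0.5,0,0,0,0,0,0],[0.5,0,0,0,0,0,0],[0.5,0,0,0,0,0,0],[0.5,0,0,0,0,0,0]]]' 30
```

```text
time: 8.15
position: [0.6118, -0.011, 0.0168]
tool_rot: [0.403, 3.115, 0.0]
ft_force: [-0.4, -0.1, 0.1]
grip_width: 1.001
time: 8.65
position: [0.6117, -0.0109, 0.0166]
tool_rot: [0.403, 3.115, 0.001]
ft_force: [0.9, 0.5, 3.3]
grip_width: 0.728
```

```bash
python3 -m creep '[[[0.5,0,0,-15,0,0,0],[0.5,2,0,-45,0,0,0],[0.5,20,0,-90,0,0,0],[0.5,50,0,-130,0,0,0],[0.5,85,0,-165,0,0,0]]]' 30
python3 - <<'E'
from h import *
togo([.5,.10,.185],1.0); togo([.564,.253,.13],.396)
E
```

```text
time: 9.15
position: [0.5289, 0.01, 0.1837]
tool_rot: [0.405, 3.113, -0.0]
ft_force: [0.8, 1.4, -0.4]
grip_width: 0.728
pos [0.5289 0.01   0.1837] shift mm [51.  79.6 -1.4]
turn [0.    0.002 0.312]
turn [-0.003  0.    -2.83 ]
pos [0.5289 0.01   0.1837] shift mm [ 28.4 243.9  53.6]
turn [0.001 0.002 0.916]
turn [-2.000e-03  1.000e-03 -2.226e+00]
```

```bash
python3 -m creep '[[[0.5,25,40,0,0,0,0.15],[0.5,50,80,0,0,0,0.3],[0.5,48,120,0,0,0,0.45],[0.5,42,160,0,0,0,0.59],[0.5,42,160,0,0,0,0.59]]]' 30
python3 - <<'E'
from h import *
togo([.564,.253,.16],.396)
E
```

```text
time: 9.65
position: [0.5291, 0.1835, 0.1816]
tool_rot: [-1.284, -2.867, -0.005]
ft_force: [0.4, -0.7, -2.3]
grip_width: 0.729
pos [0.5291 0.1835 0.1816] shift mm [28.6 72.3 21.8]
turn [ 0.003 -0.002  0.332]
turn [ 0.003  0.004 -2.809]
```

```bash
python3 -m creep '[[[0.5,28,72,20,0,0,0.332],[0.5,28,72,20,0,0,0.332],[0.5,28,72,20,0,0,0.332],[0.5,28,72,20,0,0,0.332],[0.5,28,72,20,0,0,0.332]]]' 30
python3 - <<'E'
from h import *
ctrl.get_image('top');ctrl.get_image('top')
im,p=snap('top'); s=ctrl.get_state(); print(s['ft_force'].round(2),s['torque'].round(2))
togo([.564,.253,.08],.396)
c0=(205,150);k=5
c=cv2.resize(im[150:270,205:335],None,fx=k,fy=k,interpolation=cv2.INTER_CUBIC)
M=R.from_rotvec(s['tool_rot']).as_matrix(); t=s['position']; ctr=t-.0287*M[:,0]; ctr[2]=t[2]+.0135
q=(proj([ctr+a*.047*M[:,0]+b*.033*M[:,1] for a,b in((1,1),(1,-1),(-1,-1),(-1,1))],p)-c0)*k
cv2.polylines(c,[q.astype(np.int32)],True,(255,0,0),1)
P=[[0.5694,.3453,.06],[.6104,.2446,.06],[.5374,.2144,.06],[.4943,.3138,.06]]
cv2.polylines(c,[((proj(P,p)-c0)*k).astype(np.int32)],True,(0,255,0),1)
cv2.imwrite('pics/t4.png',c[:,:,::-1])
E
```

```text
time: 10.15
position: [0.5648, 0.2437, 0.1615]
tool_rot: [1.747, 2.611, -0.001]
ft_force: [-0.7, -0.1, -1.9]
grip_width: 0.725
[-0.48 -0.61 -1.9 ] [-0.05 -0.   -0.02]
pos [0.5648 0.2437 0.1617] shift mm [ 8.9  2.7 81.7]
turn [ 0.001 -0.    -0.006]
turn [-0.000e+00 -1.000e-03  3.136e+00]
```

View pics/t4.png

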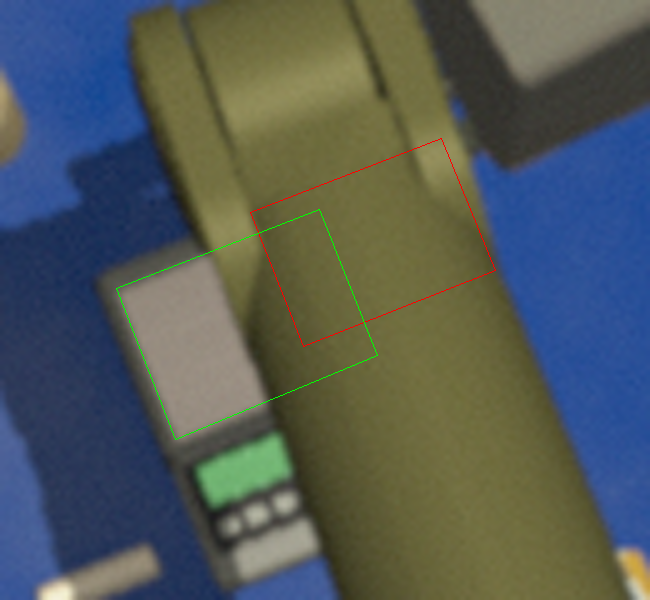

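My tool-x sign was wrong for the new yaw: the drawn tin outline (red) lies beside the pan (green). Recomputing the target.

```bash
python3 - <<'E'
from h import *
c=np.array([.553,.2795]); x=np.array([-np.sin(.396),np.cos(.396)]); g=c+.0287*x; print(g)
togo([g[0],g[1],.11],.396)
E
```

```text
[0.54192952 0.30597894]
pos [0.5648 0.2437 0.1617] shift mm [66.3  2.5 51.7]
turn [ 0.001 -0.    -0.006]
turn [-0.000e+00 -1.000e-03  3.136e+00]
```

```bash
python3 -m creep '[[[0.5,30,2,0,0,0,-0.006],[0.5,60,2,10,0,0,-0.006],[0.5,66,2,30,0,0,-0.006],[0.5,66,2,50,0,0,-0.006],[0.5,66,2,50,0,0,-0.006]]]' 30
python3 - <<'E'
from h import *
ctrl.get_image('top')
im,p=snap('wrist','w6.png'); s=ctrl.get_state(); M=R.from_rotvec(s['tool_rot']).as_matrix(); t=s['position']; ctr=t-.0287*M[:,0]; ctr[2]=t[2]+.0134
togo([.54193,.30598,.077],.396)
q=proj([ctr+a*.047*M[:,0]+b*.033*M[:,1] for a,b in((1,1),(1,-1),(-1,-1),(-1,1))],p)
c=cv2.resize(im[90:270,185:385],None,fx=4,fy=4,interpolation=cv2.INTER_CUBIC)[:600]
f=lambda q:[((q-[185,90])*4).astype(np.int32)]
cv2.polylines(c,f(q),True,(255,0,0),1)
P=[[0.5694,.3453,.06],[.6104,.2446,.06],[.5374,.2144,.06],[.4943,.3138,.06]]
cv2.polylines(c,f(proj(P,p)),True,(0,255,0),1)
cv2.imwrite('pics/w6m.png',c[:,:,::-1])
E
```

```text
time: 10.8
position: [0.5392, 0.3052, 0.1085]
tool_rot: [-1.738, -2.615, 0.008]
ft_force: [-0.3, -0.5, -1.5]
grip_width: 0.732
pos [0.5416 0.3056 0.1116] shift mm [ 0.2  0.4 34.6]
turn [0. 0. 0.]
turn [-0.     0.    -3.141]
```

View pics/w6m.png

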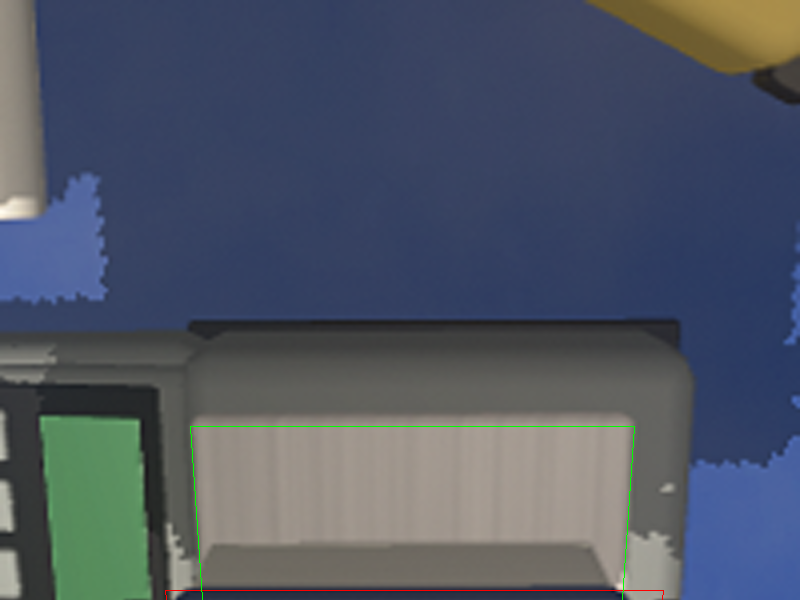

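The pan's near edge appears about 2 mm further +y than I had it, and the tin edge is where predicted. I'll shift +1.5 mm and lower gently.

```bash
python3 -m creep '[[[0.5,1.5,0,8,0,0,0],[0.5,1.5,0,16,0,0,0],[0.5,1.5,0,23,0,0,0],[0.5,1.5,0,28,0,0,0],[0.5,1.5,0,30,0,0,0]]]' 30
python3 -m creep '[[[0.5,0,0,1.5,0,0,0],[0.5,0,0,3,0,0,0],[0.5,0,0,3,0,0,0]]]' 30
```

```text
time: 11.4
position: [0.5404, 0.3075, 0.0802]
tool_rot: [-1.739, -2.616, 0.002]
ft_force: [0.7, 0.0, -1.0]
grip_width: 0.724
time: 11.7
position: [0.5408, 0.3079, 0.0781]
tool_rot: [1.739, 2.616, 0.0]
ft_force: [-0.3, -0.2, -1.2]
grip_width: 0.723
```

```bash
python3 -m creep '[[[0.5,0,0,1,0,0,0],[0.5,0,0,1,0,0,0],[0.5,0,0,1,0,0,0]]]' 30
python3 -m creep '[[[0.5,0,0,1,0,0,0],[0.5,0,0,1,0,0,0],[0.5,0,0,1,0,0,0]]]' 30
```

```text
time: 12.0
position: [0.5408, 0.3078, 0.0772]
tool_rot: [1.739, 2.616, 0.0]
ft_force: [-0.6, 0.8, -1.4]
grip_width: 0.725
time: 12.3
position: [0.541, 0.308, 0.0765]
tool_rot: [1.739, 2.616, 0.001]
ft_force: [-0.5, 0.9, 2.1]
grip_width: 0.725
```

Contact at the expected height (TCP 0.0765). Release and lift.

```bash
python3 -m creep '[[[0.9,0,0,0,0,0,0],[0.9,0,0,0,0,0,0],[0.9,0,0,0,0,0,0],[0.9,0,0,0,0,0,0],[0.9,0,0,0,0,0,0]]]' 30
python3 -m creep '[[[0.9,0,0,-10,0,0,0],[0.9,0,0,-30,0,0,0],[0.9,0,0,-70,0,0,0],[0.9,0,0,-110,0,0,0],[0.9,-40,-40,-110,0,0,0]]]' 30
python3 - <<'E'
from h import *
togo([.45,.26,.22],1.18)
E
```

```text
time: 12.8
position: [0.5408, 0.3078, 0.0761]
tool_rot: [1.739, 2.616, 0.0]
ft_force: [0.0, 0.5, 0.6]
grip_width: 0.895
time: 13.3
position: [0.5258, 0.2695, 0.1935]
tool_rot: [1.726, 2.619, 0.023]
ft_force: [0.6, -0.1, -0.4]
grip_width: 0.902
pos [0.5258 0.2695 0.1935] shift mm [ 21.2 -73.  -27.6]
turn [ 0.016  0.002 -0.775]
turn [ 0.003 -0.02   2.367]
```

```bash
python3 -m creep '[[[0.5,-125,0,-15,0,0,0],[0.2,-125,-60,-15,0,0,0],[0,-125,-100,-15,0,0,0],[0,-125,-100,-15,0,0,0],[0,-125,-100,-15,0,0,0]]]' 30
python3 - <<'E'
from h import *
ctrl.get_image('top');ctrl.get_image('top')
im,p=snap('wrist','w7.png'); togo([.4593,.1406,.084],.396)
hs=cv2.cvtColor(im,cv2.COLOR_RGB2HSV)
P=np.array([[0.5694,.3453,.06],[.6104,.2446,.06],[.5374,.2144,.06],[.4943,.3138,.06]])
c=np.array([.553,.2795]);Rz=R.from_euler('z',.396).as_matrix()[:2,:2]
loc=lambda X:((X[:,:2]-c)@Rz)*1000
uv=proj(np.r_[P,[[.553,.2795,.09]]],p);print('pan px',uv.round(0).tolist())
cen=uv[4].astype(int); 
for d in range(-60,61,6): print(hs[cen[1],min(cen[0]+d,559)].tolist(),end=' ')
cv2.imwrite('pics/dbg.png',im[:,:,::-1])
# top camera too
im2,p2=snap('top','t5.png'); 
h2=cv2.cvtColor(im2,cv2.COLOR_RGB2HSV); q=proj([[.553,.2795,.09]],p2)[0].astype(int); print('\n',q,h2[q[1],q[0]-18:q[0]+19:3].tolist())
E
```

```text
time: 13.8
position: [0.4769, 0.1038, 0.2024]
tool_rot: [-1.746, -2.611, -0.003]
ft_force: [-0.2, -0.2, 0.1]
grip_width: 0.53
pos [0.4787 0.1086 0.2019] shift mm [ 37.   -5.7 117.9]
turn [ 0.002 -0.001  0.002]
turn [ 1.000e-03  3.000e-03 -3.139e+00]
pan px [[472.0, 12.0], [457.0, 129.0], [381.0, 128.0], [387.0, 8.0], [441.0, 65.0]]
[30, 11, 92] [14, 27, 144] [17, 28, 148] [20, 24, 97] [113, 88, 67] [116, 61, 141] [19, 13, 218] [115, 155, 130] [115, 168, 126] [116, 32, 175] [114, 155, 128] [23, 24, 250] [124, 26, 164] [114, 160, 126] [117, 30, 169] [125, 31, 138] [111, 140, 148] [111, 139, 147] [112, 146, 147] [111, 147, 146] [111, 157, 145] 
 [253 212] [[118, 77, 126], [113, 96, 143], [116, 116, 134], [116, 49, 152], [126, 7, 172], [115, 78, 141], [116, 61, 151], [114, 132, 133], [113, 195, 127], [114, 147, 134], [113, 203, 127], [115, 131, 138], [117, 71, 137]]
```

```bash
python3 - <<'E'
from h import *
c=np.array([.553,.2795]);Rz=R.from_euler('z',.396).as_matrix()[:2,:2]
W=lambda a,z:np.c_[np.array(a)/1000@Rz.T+c,np.full(len(a),z)]
out=[]
for fn,n,(x,y,w,h),k in(('t5.png','top',(222,175,90,90),6),('w7.png','wrist',(330,0,170,230),2.6)):
    im=cv2.imread('pics/'+fn);p=ctrl.camera_params(n)
    a=cv2.resize(im[y:y+h,x:x+w],None,fx=k,fy=k,interpolation=cv2.INTER_CUBIC)
    f=lambda P:[((proj(P,p)-[x,y]+.5)*k).astype(np.int32)]
    cv2.polylines(a,f(W([(41,55),(41,-55),(-41,-55),(-41,55)],.06)),True,(0,255,0),1)
    cv2.polylines(a,f(W([(33,47),(33,-47),(-33,-47),(-33,47)],.09)),True,(0,0,255),1)
    for P in([[.4526,.1702,.102]],[[.4986,.186,.082]]): cv2.circle(a,tuple(int(t) for t in f(P)[0][0]),3,(0,255,255),-1)
    out.append(np.pad(a,((0,600-a.shape[0]),(0,0),(0,0))) if a.shape[0]<=600 else a[:600])
o=np.hstack(out);o=cv2.resize(o,(800,int(600*800/o.shape[1]))); print(o.shape,800/np.hstack(out).shape[1]);cv2.imwrite('pics/comp.png',o)
E
```

```text
(488, 800, 3) 0.814663951120163
```

View pics/comp.png

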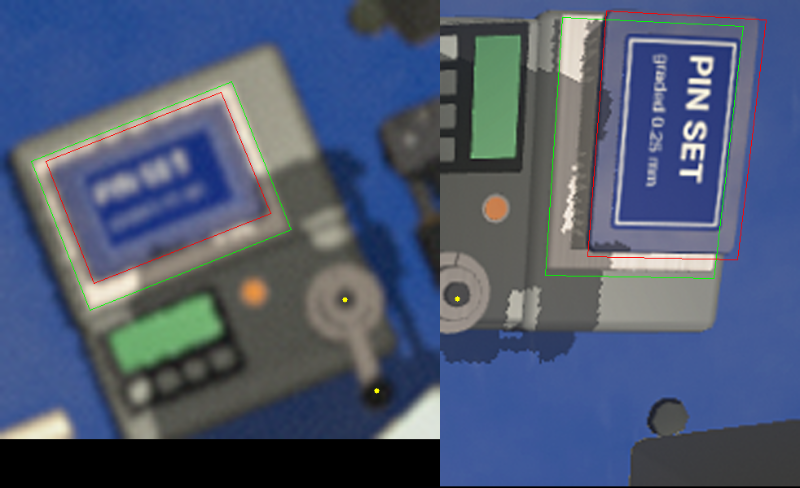

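Composite: the tin lies flat inside the pan outline with margin on all sides, and the knob and hub are where measured. Now I'll descend beside the knob with the fingers shut.

```bash
python3 -m creep '[[[0,0,-3,40,0,0,0],[0,0,-3,80,0,0,0],[0,0,-3,105,0,0,0],[0,0,-3,118,0,0,0],[0,0,-3,118,0,0,0]]]' 30
python3 -m creep '[[[0,20,0,0,0,0,0],[0,35,0,0,0,0,0],[0,42,0,0,0,0,0],[0,42,0,0,0,0,0]]]' 30
python3 - <<'E'
from h import *
s=ctrl.get_state(); c=np.array([.553,.2795]);Rz=R.from_euler('z',.396).as_matrix()[:2,:2]
print((s['position'][:2]-c)@Rz*1000,s['position'],s['ft_force'])
E
```

```text
time: 14.5
position: [0.4744, 0.1067, 0.0814]
tool_rot: [-1.737, -2.616, 0.006]
ft_force: [0.7, -0.4, 0.9]
grip_width: 0.008
time: 14.9
position: [0.4598, 0.1466, 0.0843]
tool_rot: [1.735, 2.617, 0.003]
ft_force: [-0.5, -0.6, 0.3]
grip_width: 0.003
[-137.27850844  -86.61497858] [0.45975538 0.14663547 0.08427123] [-0.46249095 -0.59366256  0.29840127]
```

```bash
python3 -m creep '[[[0,8,0,0,0,0,0],[0,15,1,0,0,0,0],[0,22,3,0,0,0,0],[0,28,6,0,0,0,0],[0,28,6,0,0,0,0]]]' 30
python3 -m creep '[[[0,5,3,0,0,0,0],[0,10,7,0,0,0,0],[0,15,11,0,0,0,0],[0,20,15,0,0,0,0],[0,20,15,0,0,0,0]]]' 30
python3 - <<'E'
from h import *
s=ctrl.get_state(); c=np.array([.553,.2795]);Rz=R.from_euler('z',.396).as_matrix()[:2,:2]
print((s['position'][:2]-c)@Rz*1000,s['position'],s['ft_force'])
E
```

```text
time: 15.4
position: [0.4552, 0.1715, 0.0836]
tool_rot: [1.739, 2.613, -0.002]
ft_force: [2.8, -4.9, 3.3]
grip_width: 0.007
time: 15.9
position: [0.4621, 0.1973, 0.0834]
tool_rot: [1.739, 2.612, 0.003]
ft_force: [0.5, -1.2, 1.0]
grip_width: 0.006
[-115.58480652  -40.73818636] [0.46207413 0.19732985 0.08337699] [ 0.54587412 -1.17999583  1.04755518]
```

```bash
python3 -m creep '[[[0,5,3,0,0,0,0],[0,5,3,0,0,0,0],[0,-10,-5,-10,0,0,0],[0,-30,-20,-60,0,0,0],[0,-60,-60,-120,0,0,0]]]' 30
python3 -m creep '[[[0,-100,0,-40,0,0,0],[0,-200,0,-40,0,0,0],[0,-200,0,-40,0,0,0],[0,-200,0,-40,0,0,0],[0,-200,0,-40,0,0,0]]]' 30
python3 - <<'E'
from h import *
ctrl.get_image('top')
c=np.array([.553,.2795]);Rz=R.from_euler('z',.396).as_matrix()[:2,:2]
print(ctrl.get_state()['position'],ctrl.get_state()['ft_force'])
loc=lambda X:((X[:,:2]-c)@Rz*1000).round(1)
for n in('top','scene'):
    im,p=snap(n,n+'9.png'); old=cv2.imread(f'pics/{n}0.png')[:,:,::-1]
    for i,nm in((im,'now'),(old,'start')):
        g=i.max(2)
        for q,t in((W,t) for W,t in(([.4526,.1702,.102],'knob at lock'),([.4744,.2295,.097],'knob at notch'))):
            uv=proj([q],p)[0].astype(int); print(n,nm,t,uv,'dark px',(g[uv[1]-3:uv[1]+4,uv[0]-3:uv[0]+4]<70).sum(),'min',g[uv[1]-3:uv[1]+4,uv[0]-3:uv[0]+4].min())
        a=proj([[.4786,.20,.09]],p)[0].astype(int); a0=a-[20,26]; sub=(g[a0[1]:a[1]+26,a0[0]:a[0]+20]<60).astype(np.uint8)
        k,l,st,ce=cv2.connectedComponentsWithStats(sub)
        for j in range(1,k):
            if st[j,4]>8: print('  dark blob',st[j,4],(ce[j]+a0).round(1),loc(onz([ce[j]+a0],p,.095)))
E
```

```text
time: 16.4
position: [0.4378, 0.1377, 0.1777]
tool_rot: [-1.737, -2.618, 0.002]
ft_force: [1.3, 0.6, 1.2]
grip_width: 0.004
time: 16.9
position: [0.5171, -0.0537, 0.2183]
tool_rot: [1.749, 2.605, -0.0]
ft_force: [0.3, 0.3, -0.9]
grip_width: 0.004
[ 0.51642395 -0.05102608  0.21756942] [ 0.26201957 -0.42364298 -0.12817076]
top now knob at lock [298 254] dark px 0 min 138
top now knob at notch [273 245] dark px 28 min 28
  dark blob 27 [270.1 244.9] [[-87.3  -7.7]]
top start knob at lock [298 254] dark px 21 min 42
top start knob at notch [273 245] dark px 0 min 87
  dark blob 10 [297.3 255.8] [[-136.2  -58.3]]
scene now knob at lock [245 243] dark px 0 min 143
scene now knob at notch [242 221] dark px 34 min 46
  dark blob 108 [241.4 224.1] [[-96.8 -16.7]]
  dark blob 29 [236.  232.8] [[-122.9  -22.9]]
scene start knob at lock [245 243] dark px 34 min 49
scene start knob at notch [242 221] dark px 3 min 62
  dark blob 29 [233.9 224.7] [[-108.3   -4.2]]
  dark blob 52 [240.4 230.2] [[-111.4  -26. ]]
  dark blob 51 [245.5 246.9] [[-139.7  -64.2]]
```

The knob is at the notch in both views. One numeric check of tin and cylinder, then hand in.

```bash
python3 - <<'E'
from h import *
c=np.array([.553,.2795]);Rz=R.from_euler('z',.396).as_matrix()[:2,:2]; loc=lambda X:(X[:,:2]-c)@Rz*1000
p=ctrl.camera_params('top'); im=cv2.imread('pics/top9.png'); h=cv2.cvtColor(im,cv2.COLOR_BGR2HSV)
poly=proj(np.c_[np.array([(45,59),(45,-59),(-45,-59),(-45,59)])/1000@Rz.T+c,np.full(4,.06)],p).astype(np.int32)
m=np.zeros(h.shape[:2],np.uint8); cv2.fillPoly(m,[poly],1)
t=m&((h[...,0]>100)&(h[...,0]<135)&(h[...,2]<190)).astype(np.uint8); t=cv2.morphologyEx(t,cv2.MORPH_OPEN,np.ones((3,3),np.uint8))
cs,_=cv2.findContours(t,cv2.RETR_EXTERNAL,cv2.CHAIN_APPROX_NONE); k=max(cs,key=cv2.contourArea).reshape(-1,2)
X=loc(onz(k,p,.087)); print('tin rect',cv2.minAreaRect(X.astype(np.float32)))
uv=proj([[.427,.362,.02]],p)[0].astype(int); b=((h[...,1]<90)&(h[...,2]>90)).astype(np.uint8); n,l,st,ce=cv2.connectedComponentsWithStats(b); j=l[uv[1],uv[0]]; print('cyl',uv,st[j],loc(onz([ce[j]],p,.015)))
s=ctrl.get_state(); print(s['time'],s['ft_force'])
E
```

```text
tin rect ((-1.428070068359375, 0.397216796875), (60.858001708984375, 92.67002868652344), 0.08971356600522995)
cyl [221 265] [212 258  26  16 211] [[-87.11307569 119.51736042]]
17.05 [-0.00972298  0.91069462  0.04571969]
```

```bash
python3 -c "
from bench import ctrl
print(ctrl.close_job())"
```

```text
the job is handed in; nothing more can be done
None
```

I moved the lock cylinder to the bench, set the tin on the locked pan and let go, then pushed the lever over its cam with the shut fingers. I backed away and handed the job in at 17 s; no verdict was reported.

**Last checks, in the scale's frame:**
- **Tin:** centre at about (-1.4, +0.4) mm and 0.1° off square, so the full-size outline is inside the pan by about 7 mm on each side.
- **Cylinder:** lying on the bench at about (-87, +120) mm, clear of the scale.
- **Lever:** both fixed cameras show the knob gone from the locked place and dark pixels at the notch place. The push force fell away as the lever passed the cam top. I did not measure the exact angle or the drop; the pictures only put the knob near the notch, about (-87 to -97, -8 to -17) mm against an expected (-92, -15).
- **Gripper:** touching nothing, with a residual force under 1 N.

**What disagreed:**
- **Machine corner:** the images put it at about (0.65, 0.15) m, not the stated (0.64, 0.10). I gripped the tin about 29 mm off its middle to keep the gripper body clear.
- **Tin width:** the lid measured about 61 mm across in the images, against 66 mm stated, and the gripper closed to about 63 mm on it.
- **Placing the tin:** I first worked out the spot over the pan with a sign error. The overlay picture showed it and I corrected it before lowering.

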